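Release the ridged mould from the chute

ROBOT

A 7-joint arm with a two-finger parallel gripper is mounted at the origin on the work surface. World frame = base frame: x ahead of the robot, y to its left, z up, the work surface at z = 0. Lengths are in mm, angles in rad, forces in N, time in s.
With the tool pointing down it reaches from about 400 to 900 mm from the base axis. Payload 5.5 kg.
Tool frame: the origin (TCP) lies midway between the tips of the shut fingers; the grasp point (between the pads) lies 19 mm behind it (env.grasp_offset is the distance from the TCP to the grasp point, in mm); z points along the fingers, y is the direction in which the jaws open and shut (so a half turn about z gives the same grasp; the last joint's range is limited). The gripper opens to 85 mm and grips with 20 to 120 N. Pads are 22 mm wide; open, the fingers measure 114 mm over their backs; the gripper's body (76 mm by 85 mm) begins 54 mm behind the grasp point. The pads swing forward as they close: fully open they stand 13 mm farther back than shut.
Start: joints at [1.591, 0.501, -0.427, 1.55, 0.221, 1.138, -0.21], TCP at [156.308, -630.926, 231.31] pointing down, gripper open.
Joint ranges: [-2.88, 2.88], [-0.31, 2.03], [-1.54, 1.56], [0.2, 2.42], [-1.41, 4.55], [0.19, 2.02], [-2.57, 2.57]. Speed limits (rad/s): [2.57, 2.57, 3.14, 3.14, 3.14, 3.14, 3.14].

INTERFACE

Orientations are given as [roll, pitch, yaw] about the fixed x, y, z axes, in that order (R = Rz(yaw) Ry(pitch) Rx(roll)).
In Python, from workcell import env, eyes gives the robot as it stands. The module is installed in compiled form; this text tells all that it offers.
- The arm moves only by the shell command python3 -m inch 'ROWS'. ROWS is JSON, one flat list of numbers, 7 for each row, row after row: the shift along the tool's x, y, z in mm, then the turn, a rotation vector about the tool's x, y, z in rad, then the finger opening in mm, from 0 to 85.4. In form: [tx, ty, tz, ax, ay, az, gripper, tx, ty, tz, ax, ay, az, gripper, ...]. A call has 1 to 5 rows; each row shifts and turns the pose as measured when the row begins, along the tool's axes as they then stand; what a row does not reach is not made up. A row lasts 1/12 s, in which the tool goes at most 41.7 mm and 7.16 degrees, less where a joint would pass 70% of its speed; a pose out of reach is approached as far as the arm can. A call with a gripper value outside its range is refused whole. The fingers move at their own pace and stop on an object; the grip force is fixed at half the most. Time passes only in rows, so rows that do not move let the fingers close. It gives the time, the measured TCP pose, the force and the opening at its end, in the units of the state.
- env.get_state(): the state, without advancing time (a new reading comes with each control period).
- eyes.snapshot(name): name is "scene" or "top" or "wrist"; returns the picture (420x560x3 uint8, red, green, blue); there is no depth.
- eyes.camera_info(name): a dict with "fx", "fy", "cx", "cy" (pixels), "world_from_camera" (4x4, takes a point from camera to world coordinates). Camera axes: x right, y up, looking along -z (the intrinsics and any distortion apply to the point x, -y, -z); pixel columns grow to the right and rows downward; lengths in mm; the calibration is good to about 2 mm. A picture is of the moment at which its call begins: read the wrist's pose just before it. camera_info takes no time and is no camera call; for the wrist camera it gives the pose at the moment of the call.
- env.sign_off(): hands the job in, once; it reports no verdict.
The state is a dict: "t": time; "q": joint angles; "joint_vel": joint speeds; "joint_torque": joint torques, N m; "tcp_pos": TCP position; "ee_rot": TCP orientation; "wrist_force": force on the tool from outside, world axes, zero at the start; "ft_torque": the same for the moment, N m; "width": opening from 0.0 (shut) to 1.0 (fully open).
Only numpy, scipy, OpenCV 4.12 (cv2) and the standard library are available. Lean on these libraries where they do the work, as an engineer would, in place of code of your own. Each camera call takes 0.05 s, during which the arm holds its last target.

TASK

Two white moulds wait in the two lanes of the sloping steel chute, each held back by a heavy flap. Press down the long end of the lever beside the lane that holds the mould with the raised ridge on top, keep its flap up until that mould has slid down to the end stop of the open shelf, then let the lever up gently so that the flap shuts without slamming. Do not touch the moulds, keep the other lane's flap shut, and leave the cup, the bottle and the press lid where they stand.

Things in the scene. Friction and masses are not known exactly. Their poses are not given: they have to be found in the camera images.
- chute: Fixed steel chute, two lanes side by side, sloping 22 degrees down along its +x (away from the robot); y to its left lane, z up. Origin on the table under the flap hinges, between the lanes (centres y +/-0.0485). Cheeks to 240 mm high behind the flaps, open shelf with 30 mm end stop (x 0.19) beyond. Outside each outer cheek runs a lever: long end back to -x, short end under a lug of that lane's flap.
- mould_ridge: The mould to release: a closed block with a raised bar (ridge) 90 x 20 mm, 15 mm high along its top. White plastic, 110 (down the slope) x 64 mm, 45 mm high, loose, about 0.45 kg. Origin: centre of its underside; z normal to it, x points down the slope. It waits in either lane (chute y above 0: left); at the end stop its origin is at chute x about 0.14, z about 0.044 m.
- mould_open: The mould to leave: an open-topped trough with 13 mm walls. White plastic, 110 (down the slope) x 64 mm, 45 mm high, loose, about 0.45 kg. Origin: centre of its underside; z normal to it, x points down the slope. It waits in the other lane.
- lever_left (a joint): Turn of the left lever, rad: 0 = at rest, long end up; grows as the long end is pressed; hard stop at 0.5 (flap then about 0.74). Pivot pin along chute y at chute x -0.025, y +0.112, z 0.181 m. The pad takes about 4 to 12 N. Flap weight and a weak spring bring it back up; let go abruptly, the flap slams.
- lever_right (a joint): Turn of the right lever, rad: 0 = at rest, long end up; grows as the long end is pressed; hard stop at 0.5 (flap then about 0.74). Pivot pin along chute y at chute x -0.025, y -0.112, z 0.181 m. The pad takes about 4 to 12 N. Flap weight and a weak spring bring it back up; let go abruptly, the flap slams.
- pad_left (a point): Centre of the top face of the flat pad (44 x 40 mm, steel) at the long end of the left lever, 215 mm from the pivot, about 100 mm behind the chute's rear wall (free space around). About 246 mm above the table at rest, 140 mm at the stop; it moves on an arc about the pivot. Its face tilts 0.24 rad at rest (falling towards the chute), 0.26 rad the other way at the stop.
- pad_right (a point): Centre of the top face of the flat pad (44 x 40 mm, steel) at the long end of the right lever, 215 mm from the pivot, about 100 mm behind the chute's rear wall (free space around). About 246 mm above the table at rest, 140 mm at the stop; it moves on an arc about the pivot. Its face tilts 0.24 rad at rest (falling towards the chute), 0.26 rad the other way at the stop.
- flap_left (a joint): Opening of the left lane's heavy steel flap, rad: 0 = shut, grows as its lower edge swings out and up. Hinged along its top edge (chute x 0, z 0.195 m), 115 mm long, about 1.4 kg. The ridged mould passes only beyond about 0.55. It falls shut by its weight as the lever comes up.
- flap_right (a joint): Opening of the right lane's heavy steel flap, rad: 0 = shut, grows as its lower edge swings out and up. Hinged along its top edge (chute x 0, z 0.195 m), 115 mm long, about 1.4 kg. The ridged mould passes only beyond about 0.55. It falls shut by its weight as the lever comes up.
- cup: Bystander: steel cup, 68 mm wide, 75 mm high, loose, between the two lever ends behind the chute. Origin: centre of its underside.
- bottle: Bystander: white bottle, 58 mm wide, 160 mm high, loose, to the left. Origin: centre of its underside.
- press_lid: Bystander: white press lid with a grip bar, 105 x 58 mm, 38 mm high, loose, to the right. Origin: centre of its underside.
There are look-alikes about, which are no part of the job. Leave any red look-alike of the mould_open alone.

How it is judged (in metres and radians):
On the way, in this order (a step that is already met when the one before it is completed fails the run):
1. the lever of the ridged mould's lane is pressed and its flap raised (((value of joint lever_left above 0.25 rad and value of joint flap_left above 0.4 rad and y of mould_ridge in the frame of chute above 0 m) or (value of joint lever_right above 0.25 rad and value of joint flap_right above 0.4 rad and y of mould_ridge in the frame of chute below 0 m))), for 0.1 s.
2. the ridged mould lies at the end stop while the flap is still up (x of mould_ridge in the frame of chute between 0.125 and 0.165 m and z of mould_ridge in the frame of chute between 0.025 and 0.065 m and angle between mould_ridge's own z axis and vertical below 0.5 rad and ((value of joint lever_left above 0.2 rad and value of joint flap_left above 0.3 rad and y of mould_ridge in the frame of chute above 0 m) or (value of joint lever_right above 0.2 rad and value of joint flap_right above 0.3 rad and y of mould_ridge in the frame of chute below 0 m))), for 0.2 s.
At the end, for the whole second after the job is handed in: The ridged mould lies at rest on the shelf against the end stop (its origin between 0.125 and 0.165 m in the chute's x), the open mould is still in its lane, both flaps and levers are back within 0.06 rad of shut and rest, and the cup, bottle and press lid are within 20 mm of where they stood (x of mould_ridge in the frame of chute between 0.125 and 0.165 m and z of mould_ridge in the frame of chute between 0.025 and 0.065 m and angle between mould_ridge's own z axis and vertical below 0.5 rad and linear speed of mould_ridge below 0.02 m/s and x of mould_open in the frame of chute between -0.09 and -0.025 m and value of joint each of flap_left, flap_right, lever_left, lever_right below 0.06 rad and distance of each of cup, bottle, press_lid from where it was at the start of the episode below 0.02 m); the robot touches nothing.
It fails at once if the flap of the open mould's lane is raised (over 0.12 rad) ((value of joint flap_left above 0.12 rad and y of mould_open in the frame of chute above 0 m) or (value of joint flap_right above 0.12 rad and y of mould_open in the frame of chute below 0 m)).
It fails at once if a flap slams (falls shut faster than 3 rad/s) (velocity of joint any of flap_left, flap_right below -3 rad/s).
It fails at once if the robot touches a mould (contact force between any of the fingers, the arm and mould_ridge above 0.5 N or contact force between any of the fingers, the arm and mould_open above 0.5 N).
It fails at once if a mould is lifted out of the chute (z of any of mould_ridge, mould_open in the frame of chute above 0.16 m).
It fails at once if the cup, bottle or press lid is moved over 20 mm or lifted (distance of any of cup, bottle, press_lid from where it was at the start of the episode above 0.02 m).
It also fails if it takes over 38 s, if anything falls off the work surface, if the arm or the gripper's body presses on something with over 40 N, if the wrist force passes 120 N, or if a joint passes its speed limit or range.

## Working session

There is one attempt and no reset: what is moved stays moved. The work goes in short steps, Python scripts to look and compute and a shell command to move; the robot and the scene stay as the last step left them, time stands still between calls to the robot, and variables do not carry over. Pictures are saved under pics/ and viewed, and the job is handed in when it is done.

```bash
mkdir -p pics
python3 - <<'E'
from workcell import env, eyes
import cv2, numpy as np
for n in ["scene","top"]:
    im=eyes.snapshot(n); cv2.imwrite(f"pics/{n}0.png",im[:,:,::-1])
    c=eyes.camera_info(n); print(n,{k:(np.round(v,3).tolist()) for k,v in c.items() if k!='x'})
s=env.get_state(); print(s)
E
```

```text
scene {'fx': 383.186, 'fy': 383.186, 'cx': 269.549, 'cy': 208.399, 'world_from_camera': [[0.026, -0.667, 0.744, 1409.383], [1.0, 0.011, -0.025, -24.764], [0.008, 0.745, 0.667, 913.314], [0.0, 0.0, 0.0, 1.0]]}
top {'fx': 511.815, 'fy': 511.815, 'cx': 286.494, 'cy': 212.146, 'world_from_camera': [[-0.012, 0.99, -0.139, 401.888], [-1.0, -0.011, 0.003, 10.837], [0.001, 0.14, 0.99, 1549.058], [0.0, 0.0, 0.0, 1.0]]}
{'t': 0.1, 'q': array([ 1.59123851,  0.50176264, -0.42682503,  1.55127904,  0.22077968,
        1.13829668, -0.21028685]), 'joint_vel': array([ 4.02187224e-04, -1.81426578e-03,  4.64423605e-05, -2.92812470e-03,
        8.74088585e-04, -1.26285180e-04,  4.91467630e-04]), 'joint_torque': array([-1.17476704e-02, -5.70814133e+01, -5.83858073e+00, -2.81744421e+01,
        1.06566888e-02,  5.70845150e-03,  3.56481095e-06]), 'tcp_pos': array([ 156.08406971, -630.37489956,  230.38687656]), 'ee_rot': array([-3.13989781e+00, -9.78103296e-05,  2.42812849e-01]), 'wrist_force': array([ 0.01136577,  0.14229289, -0.64650638]), 'ft_torque': array([ 0.00513576, -0.02194363, -0.04476684]), 'width': 1.00380668735879}
```

View pics/scene0.png

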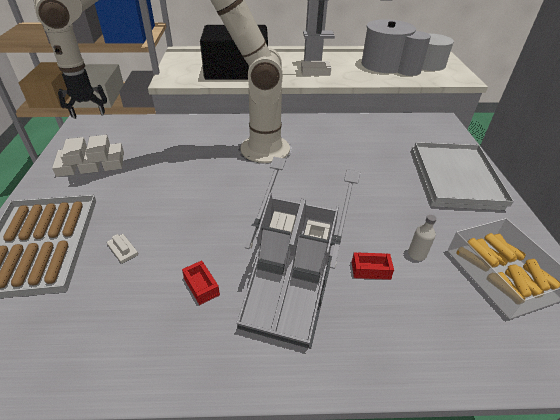

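View pics/top0.png

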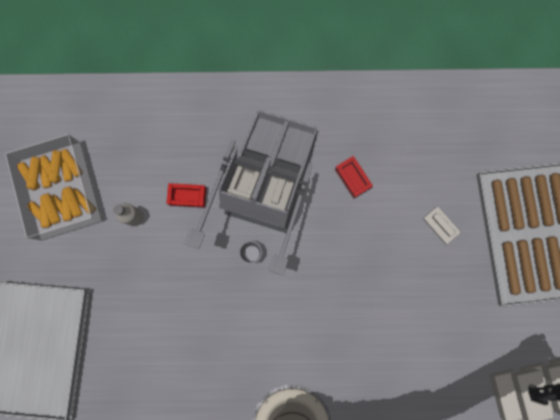

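Run:
```python
import cv2
a=cv2.imread("pics/top0.png")[100:290,170:340]; cv2.imwrite("pics/topz.png",cv2.resize(a,None,fx=3.1,fy=3.1,interpolation=3))
a=cv2.imread("pics/scene0.png")[150:350,225:375]; cv2.imwrite("pics/scz.png",cv2.resize(a,None,fx=3,fy=3,interpolation=3))
```

```text
(no output)
```

View pics/topz.png

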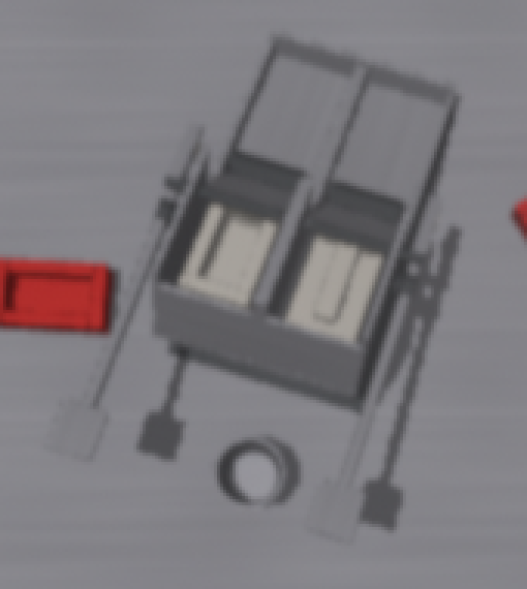

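View pics/scz.png

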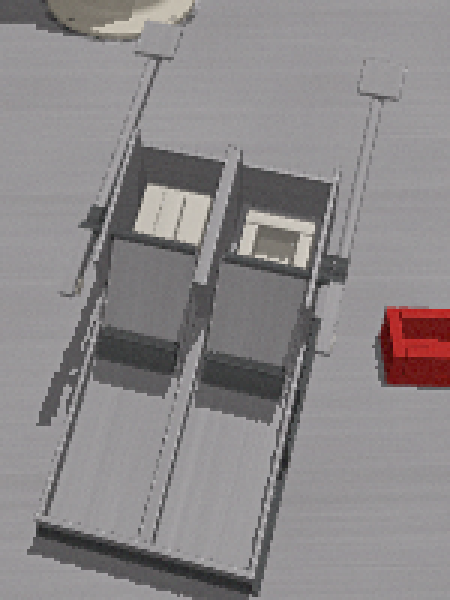

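```bash
cat > h.py <<'E'
from workcell import env, eyes
import numpy as np
def ray(n,u,v):
    c=eyes.camera_info(n); T=np.array(c['world_from_camera'])
    d=np.array([(u-c['cx'])/c['fx'],-(v-c['cy'])/c['fy'],-1.])
    d=T[:3,:3]@d; return T[:3,3],d/np.linalg.norm(d)
def onz(n,u,v,z):
    o,d=ray(n,u,v); return o+d*(z-o[2])/d[2]
def tri(a,b):
    A=np.zeros((3,3));y=np.zeros(3);R=[ray(*a),ray(*b)]
    for o,d in R:
        P=np.eye(3)-np.outer(d,d);A+=P;y+=P@o
    p=np.linalg.solve(A,y); return p,[np.linalg.norm((np.eye(3)-np.outer(d,d))@(p-o)) for o,d in R]
E
python3 - <<'E'
from h import *
np.set_printoptions(precision=1,suppress=True)
tz=lambda x,y:("top",170+x/3.1-.3,100+y/3.1-.3)
sz=lambda x,y:("scene",225+x/3-.3,150+y/3-.3)
L={'padR':(tz(337,507),sz(159,40),246),'padL':(tz(78,429),sz(382,79),246),
 'stopR':(tz(458,96),sz(42,516),30),'stopL':(tz(277,38),sz(255,576),30)}
for k,(a,b,z) in L.items(): print(k,onz(*a,z),onz(*b,z),*tri(a,b))
# cup
print('cup',onz(*tz(260,472),75))
E
```

```text
padR [454.8  28.8 246. ] [461.1  30.5 246. ] [455.   29.8 241.7] [np.float64(0.9914725858168175), np.float64(0.9914725858168122)]
padL [521.2 241.4 246. ] [529.  242.6 246. ] [521.9 243.5 240.5] [np.float64(1.1902900909186185), np.float64(1.1902900909187928)]
stopR [867.1 -91.7  30. ] [863.3 -83.   30. ] [865.7 -87.1  34.2] [np.float64(4.375941662352051), np.float64(4.37594166235204)]
stopL [928.6  87.   30. ] [923.2  95.6  30. ] [926.8  90.6  36.8] [np.float64(3.9907049872201306), np.float64(3.990704987220037)]
cup [494.9 102.3  75. ]
```

```bash
python3 -m inch '[5,-4,-35,0,0,0,0, 20,-14,-30,0,0,0,0, 30,-21,-8,0,0,0,0, 30,-21,-8,0,0,0,0, 30,-21,-8,0,0,0,0]'; python3 -m inch '[30,-21,-3,0,0,0,0, 30,-21,-3,0,0,0,0, 30,-21,-3,0,0,0,0, 30,-21,0,0,0,0,0, 30,-21,0,0,0,0,0]'
```

```text
t: 0.52
tcp_pos: [239.8, -525.7, 315.3]
ee_rot: [-3.128, 0.004, 0.224]
wrist_force: [0.7, -0.1, 0.4]
width: 0.302
t: 0.93
tcp_pos: [366.7, -383.6, 326.7]
ee_rot: [-3.131, 0.005, 0.221]
wrist_force: [1.8, 0.0, -0.7]
width: -0.0
```

```bash
python3 -m inch '[16,-34,0,0,0,0.1,0, 12,-36,0,0,0,0.1,0, 8,-37,0,0,0,0.1,0, 4,-37,0,0,0,0.1,0, 0,-37,0,0,0,0.1,0]'
```

```text
t: 1.35
tcp_pos: [407.7, -190.1, 326.7]
ee_rot: [-3.132, 0.009, -0.295]
wrist_force: [0.6, 0.9, -0.1]
width: 0.001
```

```bash
python3 -m inch '[-3,-37,0,0,0,0,0, -3,-37,0,0,0,0,0, -3,-37,0,0,0,0,0, -3,-37,0,0,0,0,0, -3,-37,0,0,0,0,0]';python3 -m inch '[-2,-20,0,0,0,0,0, 0,-10,0,0,0,0,0]'
python3 - <<'E'
from workcell import env, eyes
import cv2
for n in ["scene","wrist"]:
    im=eyes.snapshot(n); cv2.imwrite(f"pics/{n}1.png",im[:,:,::-1])
s=env.get_state(); print(s['tcp_pos'],s['ee_rot'],s['q'],s['wrist_force'])
im=cv2.imread("pics/scene1.png")[90:290,200:350]; cv2.imwrite("pics/sc1z.png",cv2.resize(im,None,fx=3,fy=3,interpolation=3))
E
```

```text
t: 1.77
tcp_pos: [446.2, 0.6, 327.7]
ee_rot: [-3.136, 0.009, -0.303]
wrist_force: [0.3, 0.1, 0.5]
width: 0.002
t: 1.93
tcp_pos: [452.9, 38.3, 328.3]
ee_rot: [-3.135, 0.009, -0.294]
wrist_force: [-0.1, -1.2, -0.0]
width: 0.0
[453.0266112   37.82729757 328.26483854] [-3.13419733  0.00873803 -0.29249147] [ 0.76641902  0.08260526 -0.939036    1.87477807  0.05968961  1.22304667
 -2.05494802] [-0.41905915 -0.47635679 -0.16040662]
```

View pics/sc1z.png

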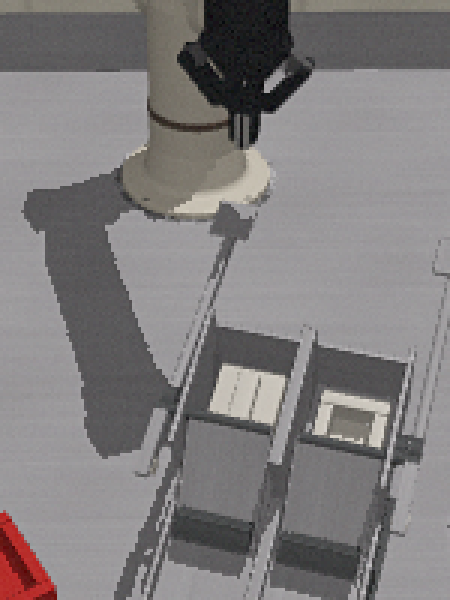

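View pics/wrist1.png

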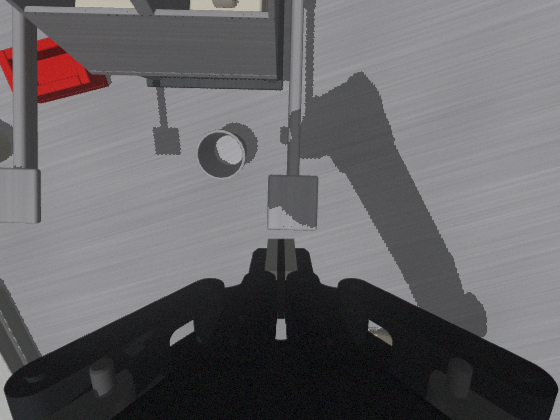

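Run:
```python
from h import *
np.set_printoptions(precision=1,suppress=True)
for u,v,z in [(268.5,176.5,241),(317,176.5,241),(317,229.5,250),(268,229.5,250),(292.5,203,246)]: print(onz("wrist",u,v,z))
```

```text
[480.2  41.  241. ]
[469.2   4.3 241. ]
[429.5  15.8 250. ]
[440.7  53.4 250. ]
[455.2  28.7 246. ]
```

```bash
python3 -m inch '[1,8,15,0,0,0,0, 1,0,25,0,0,0,0, 0,0,20,0,0,0,0, 0,0,0,0,0,0,0]'; python3 -m inch '[0,0,8,0,0,0,0, 0,0,8,0,0,0,0, 0,0,8,0,0,0,0]'
```

```text
t: 2.37
tcp_pos: [452.5, 26.3, 266.6]
ee_rot: [-3.137, 0.006, -0.294]
wrist_force: [-0.6, -0.9, 0.0]
width: -0.003
t: 2.62
tcp_pos: [453.2, 24.0, 242.9]
ee_rot: [-3.137, 0.005, -0.298]
wrist_force: [-1.0, 0.9, 5.3]
width: -0.002
```

```bash
python3 -m inch '[-1,-1,9,0,0,0,0, -1,-1,9,0,0,0,0, -1,-1,9,0,0,0,0]'; python3 -m inch '[-1,-1,9,0,0,0,0, -1,-1,9,0,0,0,0, -1,0,9,0,0,0,0]'
```

```text
t: 2.87
tcp_pos: [451.7, 26.6, 215.3]
ee_rot: [-3.139, 0.003, -0.3]
wrist_force: [-0.8, -2.1, 4.8]
width: -0.002
t: 3.12
tcp_pos: [449.8, 28.1, 186.6]
ee_rot: [3.141, 0.001, -0.301]
wrist_force: [-0.3, -2.2, 6.4]
width: 0.003
```

```bash
python3 -m inch '[0,0,9,0,0,0,0, 0,0,9,0,0,0,0, 0,0,9,0,0,0,0, 0,0,6,0,0,0,0]'
python3 - <<'E'
from workcell import env, eyes
import cv2
im=eyes.snapshot("scene"); cv2.imwrite("pics/scene2.png",im[:,:,::-1])
im=cv2.imread("pics/scene2.png")[150:350,225:375]; cv2.imwrite("pics/sc2z.png",cv2.resize(im,None,fx=3,fy=3,interpolation=3))
s=env.get_state(); print(s['t'],s['tcp_pos'],s['wrist_force'])
E
```

```text
t: 3.45
tcp_pos: [451.7, 27.6, 152.1]
ee_rot: [3.14, -0.004, -0.3]
wrist_force: [-1.2, -3.6, 7.5]
width: 0.006
3.5 [451.54740641  27.63720545 151.3973462 ] [ 0.38687937 -2.56689093  8.00759232]
```

View pics/sc2z.png

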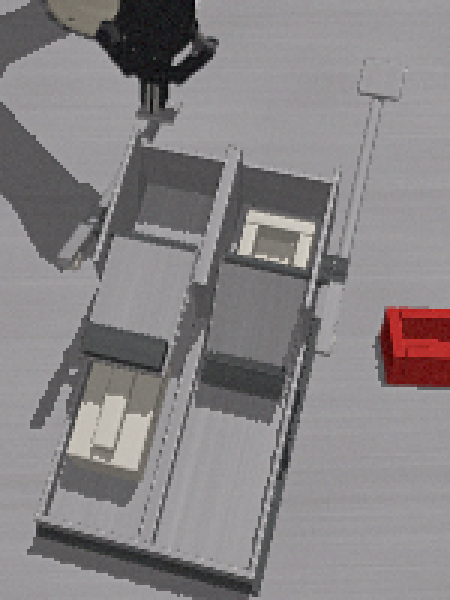

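```bash
python3 -m inch '[0,0,0,0,0,0,0, 0,0,0,0,0,0,0, 0,0,0,0,0,0,0, 0,0,0,0,0,0,0, 0,0,0,0,0,0,0]'; python3 -m inch '[0,0,0,0,0,0,0, 0,0,0,0,0,0,0, 0,0,0,0,0,0,0, 0,0,0,0,0,0,0, 0,0,0,0,0,0,0]'
python3 - <<'E'
from workcell import env, eyes
import cv2
im=eyes.snapshot("scene"); cv2.imwrite("pics/scene3.png",im[:,:,::-1])
im=cv2.imread("pics/scene3.png")[150:350,225:375]; cv2.imwrite("pics/sc3z.png",cv2.resize(im,None,fx=3,fy=3,interpolation=3))
s=env.get_state(); print(s['t'],s['tcp_pos'],s['wrist_force'])
E
```

```text
t: 3.92
tcp_pos: [451.8, 27.6, 150.8]
ee_rot: [3.138, -0.004, -0.299]
wrist_force: [-2.0, -1.4, 6.9]
width: -0.0
t: 4.33
tcp_pos: [451.8, 27.6, 150.9]
ee_rot: [3.135, -0.005, -0.298]
wrist_force: [-3.2, -2.1, 6.4]
width: 0.004
4.3833 [451.73764271  27.59233263 150.88662602] [-1.92121848 -1.67669495  6.12467296]
```

View pics/sc3z.png

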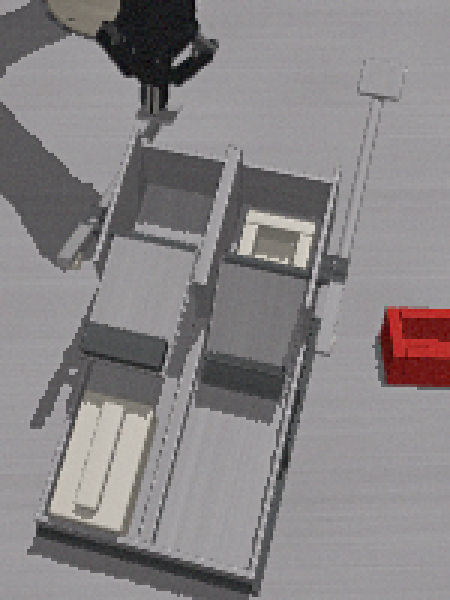

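```bash
python3 -m inch '[0,0,0,0,0,0,0, 0,0,0,0,0,0,0, 0,0,0,0,0,0,0, 0,0,-3,0,0,0,0, 0,0,-5,0,0,0,0]'; python3 -m inch '[0,0,-5,0,0,0,0, 0,0,-5,0,0,0,0, 0,0,-5,0,0,0,0, 0,0,-5,0,0,0,0, 0,0,-5,0,0,0,0]'; python3 -m inch '[0,0,-5,0,0,0,0, 0,0,-5,0,0,0,0, 0,0,-5,0,0,0,0, 0,0,-5,0,0,0,0, 0,0,-5,0,0,0,0]'
```

```text
t: 4.8
tcp_pos: [450.8, 27.9, 158.4]
ee_rot: [3.132, -0.005, -0.297]
wrist_force: [-3.0, -0.4, 6.0]
width: 0.0
t: 5.22
tcp_pos: [449.6, 28.2, 183.7]
ee_rot: [3.129, -0.003, -0.295]
wrist_force: [-1.2, -1.4, 6.4]
width: 0.005
t: 5.63
tcp_pos: [451.5, 27.7, 210.4]
ee_rot: [3.127, -0.008, -0.294]
wrist_force: [0.9, -2.4, 2.7]
width: 0.001
```

```bash
python3 -m inch '[0,0,-5,0,0,0,0, 0,0,-5,0,0,0,0, 0,0,-4,0,0,0,0, 0,0,-4,0,0,0,0, 0,0,-4,0,0,0,0]'
```

```text
t: 6.05
tcp_pos: [454.3, 28.0, 235.6]
ee_rot: [3.129, -0.014, -0.295]
wrist_force: [1.2, -1.6, 2.6]
width: -0.002
```

```bash
python3 -m inch '[0,0,-3,0,0,0,0, 0,0,-3,0,0,0,0, 0,0,-3,0,0,0,0, 0,0,-3,0,0,0,0, 0,0,-3,0,0,0,0]'; python3 -m inch '[0,0,-5,0,0,0,0, 0,0,-10,0,0,0,0, 0,0,-20,0,0,0,0, 0,0,-30,0,0,0,0, 0,0,0,0,0,0,0]'
python3 - <<'E'
from workcell import env, eyes
import cv2, numpy as np
a=[]
for n in ["scene","top"]:
    im=eyes.snapshot(n)[:,:,::-1]; cv2.imwrite(f"pics/{n}4.png",im)
im=cv2.imread("pics/scene4.png")[150:350,225:375]; cv2.imwrite("pics/sc4z.png",cv2.resize(im,None,fx=3,fy=3,interpolation=3))
s=env.get_state(); print(s['t'],s['tcp_pos'],s['wrist_force'])
E
```

```text
t: 6.47
tcp_pos: [452.6, 29.6, 251.3]
ee_rot: [3.13, -0.011, -0.294]
wrist_force: [0.1, 0.1, -0.4]
width: 0.002
t: 6.88
tcp_pos: [448.1, 32.3, 318.3]
ee_rot: [3.131, -0.0, -0.291]
wrist_force: [0.4, 0.2, -0.4]
width: -0.001
6.9833 [446.12753039  31.28495596 314.60619545] [ 0.81719384  0.53572791 -0.40696022]
```

View pics/sc4z.png

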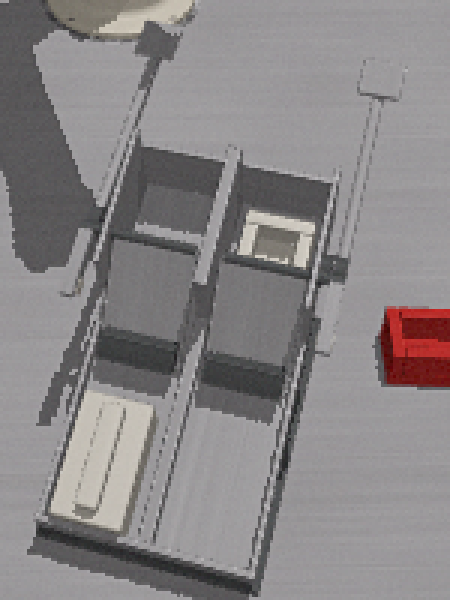

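View pics/top4.png

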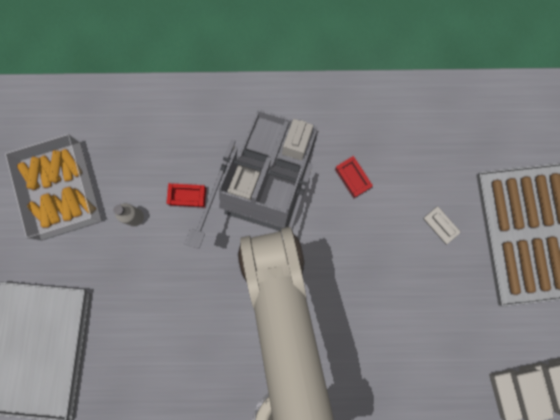

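```bash
python3 -m inch '[0,0,0,0,0,0,0, 0,0,0,0,0,0,0, 0,0,0,0,0,0,0]'
python3 - <<'E'
from h import *
import cv2
cv2.imwrite("pics/wrist5.png",eyes.snapshot("wrist")[:,:,::-1])
a=cv2.imread("pics/scene0.png").astype(int);b=cv2.imread("pics/scene4.png").astype(int)
for n,(x0,x1,y0,y1) in {'flap+pads left/open':(300,365,165,290),'flapR':(258,292,225,275),'lid':(100,145,230,270),'bottle':(400,440,210,270)}.items():
    print(n,(abs(a-b)[y0:y1,x0:x1].max(2)>30).mean())
E
```

```text
t: 7.23
tcp_pos: [444.5, 31.0, 313.1]
ee_rot: [3.128, 0.007, -0.292]
wrist_force: [0.1, 1.0, 0.0]
width: -0.001
flap+pads left/open 0.0
flapR 0.05352941176470588
lid 0.0
bottle 0.0
```

View pics/wrist5.png

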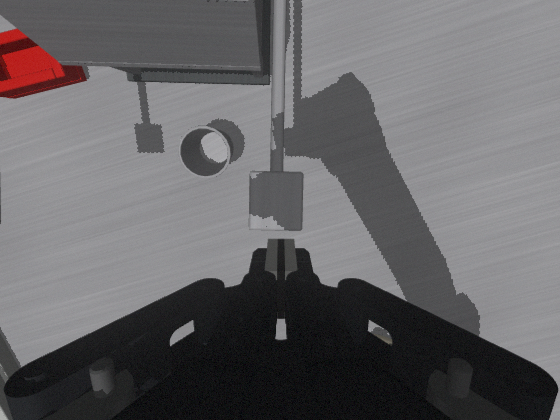

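Run:
```python
from h import *
np.set_printoptions(precision=1,suppress=True)
print(onz("wrist",205,152,75),onz("wrist",276,201,246))
print(env.sign_off())
```

```text
[499.  112.8  75. ] [455.6  31.  246. ]
the job is handed in; nothing more can be done
None
```

I handed the job in. The ridged mould was in the right lane, which the top and scene pictures both showed. I pressed the right lever with the shut fingers until the pad was at about z 151 mm. I held it there until the mould reached the end stop and waited about 0.25 s more. Then I let the lever up at about 60 mm/s and moved the arm clear. It finished at about 7.3 s on the robot's clock, and no verdict was reported.

**Last checks**
- **Ridged mould:** it lies against the end stop of the shelf.
- **Flaps and levers:** both flaps look shut. The right pad measured (456, 31) mm, close to the (455, 29) mm measured before pressing. Both pads look the same as at the start.
- **Left lane, lid and bottle:** the pixel comparison with the first scene picture showed no change for any of these.
- **Robot:** the wrist force was about zero and the gripper was clear of everything.

**Checks that disagreed**
- **Cup:** its position came out about 11 mm apart between the first top-view estimate and the final wrist-view estimate. Measured from the right pad in the wrist pictures before and after, it is in the same place within 1 pixel, so I put the gap down to the rough first reading.
- **Right flap:** about 5% of pixels differed in the crop around the right flap. I took that to be the moved mould and the arm's shadow, and did not check it further.

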